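# Index the fence stop to its third click and hold it

### The arm

A 7-joint arm with a two-finger parallel gripper is mounted at the origin on the work surface. World frame = base frame: x ahead of the robot, y to its left, z up, the work surface at z = 0. Lengths are in m, angles in rad, forces in N, time in s.
With the tool pointing down it reaches from about 0.425 to 0.925 m from the base axis. Payload 6.8 kg.
Tool frame: the origin (TCP) lies at the very end of the fingers, on their centre line; the grasp point (between the pads) lies 19 mm behind it (r.grip_depth is the distance from the TCP to the grasp point, in m); z points along the fingers, y is the direction in which the jaws open and shut (so a half turn about z gives the same grasp; the last joint's range is limited). The gripper opens to 85 mm and grips with 20 to 120 N. Pads are 22 mm wide; open, the fingers measure 114 mm over their backs; the gripper's body (76 mm by 85 mm) begins 54 mm behind the grasp point. The pads swing forward as they close: fully open they stand 13 mm farther back than shut.
Start: joints at [-1.437, 0.477, 0.022, 1.555, -0.011, 1.109, -0.083], TCP at [0.162, 0.655, 0.231] pointing down, gripper open.
Joint ranges: [-2.96, 2.96], [-0.34, 2.1], [-1.41, 1.46], [0.24, 2.44], [-1.37, 4.51], [0.17, 1.92], [-2.96, 2.96]. Speed limits (rad/s): [2.39, 2.39, 3.14, 3.14, 3.14, 3.14, 3.14].

### API

Orientations are given as a rotation vector (axis times angle).
In Python, from bench import r, grab_frame gives the robot as it stands. The module is installed in compiled form; this text tells all that it offers.
- The arm moves only by the tool play_rows, never from a script. Its argument "increments" is a list of rows, each a list of 7 numbers: the shift along the tool's x, y, z in mm, then the turn, a rotation vector about the tool's x, y, z in rad, then the closure in counts, from 0 (fully open) to 255 (shut). In form: [[tx, ty, tz, rx, ry, rz, claw], ...]. A call has 1 to 5 rows; each row shifts and turns the pose as measured when the row begins, along the tool's axes as they then stand; what a row does not reach is not made up. A row lasts 1/10 s, in which the tool goes at most 50 mm and 8.59 degrees, less where a joint would pass 70% of its speed; a pose out of reach is approached as far as the arm can. A call is refused whole if a number of a shift passes 50 or a number of a turn 0.15, either way. A call with a gripper value outside its range is refused whole. The fingers move at their own pace and stop on an object; "force" is the grip in N (left out, the last holds). Time passes only in rows, so rows that do not move let the fingers close. It gives the time, the measured TCP pose, the force and the opening at its end, in the units of the state.
- r.get_obs(): the state, without advancing time (a new reading comes with each control period).
- grab_frame(name): name is "scene" or "top" or "wrist"; returns a dict with "color" (384x512x3 uint8, blue, green, red), "depth" (384x512 float32, m along the optical axis (not along the pixel's ray), 0 where there is no reading), "K" (3x3 intrinsics, pixels), "T" (4x4, takes a point from camera to world coordinates). Camera axes: x right, y up, looking along -z (the intrinsics and any distortion apply to the point x, -y, -z); pixel columns grow to the right and rows downward; lengths in m; the calibration is good to about 2 mm. A picture is of the moment at which its call begins.
- r.hand_in(): hands the job in, once; it reports no verdict.
The state is a dict: "clock": time; "joints": joint angles; "qvel": joint speeds; "tau": joint torques, N m; "tcp_pos": TCP position; "orientation": TCP orientation; "contact_force": force on the tool from outside, world axes, zero at the start; "moment": the same for the moment, N m; "grip_width": finger opening in m.
Only numpy, scipy, OpenCV 4.12 (cv2) and the standard library are available. Lean on these libraries where they do the work, as an engineer would, in place of code of your own. Each camera call takes 0.05 s, during which the arm holds its last target.

### The job

Set the length stop on the saw fence: take hold of the black indexing knob gently, turn it clockwise (seen from above) from its home mark, counting three clicks, to the third stop after home without going past it, and keep the knob held there, settled in that stop, so that I can tighten the lock. Finish while still holding the knob; its plastic is thin, so grip it lightly, and leave the slat, glue bottle, screwdriver and pencil where they lie.

Things in the scene. Friction and masses are not known exactly. Their poses are not given: they have to be found in the camera images.
- fence: Aluminium saw fence fixed to the bench, a straight bar 40 mm thick and 50 mm high, 640 mm long along its own y axis. Origin on its underside, 200 mm from its right end; its x axis points across it, away from the robot when square to it. It may stand askew.
- head: Blue indexing head fixed on top of the fence, 84 x 92 x 30 mm (x, y, z), origin at the centre of its underside (50 mm above the bench). Its top face carries a white dial, 80 mm across, with six marks 24 degrees apart: a longer red home mark on the head's -x side (towards the robot) and five black marks following it clockwise, one for each stop.
- knob_grip (a point): Grip point of the black knob: on its vertical axis, 113 mm above the bench. The knob is an upright bar 42 mm long (this point's x), 14 mm thick (its y), top 14 mm above this point; 24 mm below it a disc 44 mm across begins. It turns with the knob. White line: pointer, the bar's -x end, at the red mark at the start. The knob is spoiled if contact forces on it total over 100 N (50 N per finger).
- knob (a joint): Knob angle about the vertical, 0 at home (start), growing clockwise from above. Detents click in every 0.419 rad (24 degrees): stops at 0, 0.419, 0.838, 1.257 (the third), 1.676, 2.094; it ends just beyond the first and last. Half-way between stops is a crest: up to 0.12 N m resists before it, then pulls onward; let go, the knob settles into the nearest stop.
- stop_tip (a point): Left face of the red stop arm (30 x 12 x 58 mm, top 71 mm above the bench) that hangs in front of the fence from a rod on the head's left (+y) side. The knob drives it away from the head, along the head's +y, by 10 mm a click (30 mm at the third stop). Not to be handled.
- slat_mid (a point): Bystander: centre of a loose pine slat 60 x 160 x 18 mm lying by the front of the fence, left of the stop arm.
- glue_mid (a point): Bystander: centre (half-way up) of a standing yellow glue bottle, 52 mm across and 110 mm high.
- driver_grip (a point): Bystander: handle of a screwdriver lying on the bench beyond the fence.
- pencil_mid (a point): Bystander: centre of a red flat carpenter's pencil, 130 x 13 x 8 mm, lying in front of the fence.

How it is judged:
On the way, in this order (a step that is already met when the one before it is completed fails the run):
1. the knob is held at its home mark (contact force between the fingers and knob above 3 N and value of joint knob below 0.2 rad), for 0.1 s.
2. the knob has clicked over to the first stop or beyond (value of joint knob above 0.3 rad), for 0.05 s.
3. the knob has clicked over to the second stop or beyond (value of joint knob above 0.72 rad), for 0.05 s.
4. the knob is in the third stop (value of joint knob between 1.137 and 1.377 rad), for 0.2 s.
At the end, for the whole second after the job is handed in: The knob rests in its third stop, 1.257 rad +- 0.12 rad from home, not turning (under 0.15 rad/s), and the fingers still hold it with more than 3 N (all of step 4 and velocity of joint knob between -0.15 and 0.15 rad/s and contact force between the fingers and knob above 3 N); the arm keeps its last pose, push and grip.
It fails at once if the knob was turned past the crest after the third stop (value of joint knob above 1.467 rad).
It fails at once if the knob was squeezed or pushed with more than 100 N in all (contact force between anything else and knob above 100 N).
It fails at once if a bystander (slat, glue bottle, screwdriver or pencil) was shifted by more than 20 mm (distance of any of slat_mid, glue_mid, driver_grip, pencil_mid from where it was at the start of the episode above 0.02 m).
It also fails if it takes over 38 s, if anything falls off the work surface, if the arm or the gripper's body presses on something with over 40 N, if the wrist force passes 120 N, or if a joint passes its speed limit or range.

## Working session

There is one attempt and no reset: what is moved stays moved. The work goes in short steps, Python scripts to look and compute and a tool call to move; the robot and the scene stay as the last step left them, time stands still between calls to the robot, and variables do not carry over. Pictures are saved under pics/ and viewed, and the job is handed in when it is done.

Besides the shell and the picture viewer there is one more tool, called after "Request:" in YAML: its name, and indented under it one key for each argument. play_rows: Moves the arm, as the interface text tells. Its arguments: {"type":"object","properties":{"increments":{"type":"array","items":{"type":"array","items":{"type":"number"}}},"force":{"type":"number"}},"required":["increments"]}

```bash
mkdir -p pics; cat > h.py <<'E'
import numpy as np, cv2, pickle
from scipy.spatial.transform import Rotation as R
from bench import r, grab_frame
def snap(n,tag):
    f=grab_frame(n); cv2.imwrite(f'pics/{tag}.png',f['color']); pickle.dump(f,open(f'{tag}.pkl','wb')); return f
def load(tag): return pickle.load(open(f'{tag}.pkl','rb'))
def ray(f,u,v):
    K=f['K'];d=np.array([(u-K[0,2])/K[0,0],-(v-K[1,2])/K[1,1],-1.]);return f['T'][:3,3],f['T'][:3,:3]@d
def onz(f,u,v,z):
    o,d=ray(f,u,v);return o+d*(z-o[2])/d[2]
def proj(f,p):
    q=np.linalg.inv(f['T'])@np.r_[p,1];K=f['K'];return K[0,0]*q[0]/-q[2]+K[0,2],K[1,1]*-q[1]/-q[2]+K[1,2]
E
python3 - <<'E'
from h import *
np.set_printoptions(precision=4,suppress=True)
for n in('scene','top','wrist'):
    f=snap(n,n+'0');print(n,f['K'],f['T'],[k for k in f])
o=r.get_obs();print(o, R.from_rotvec(o['orientation']).as_matrix(), r.grip_depth)
E
```

```text
scene [[378.3778   0.     254.4455]
 [  0.     378.3778 185.9902]
 [  0.       0.       1.    ]] [[-0.1122 -0.7484  0.6537  1.1542]
 [ 0.9937 -0.0808  0.0781  0.1757]
 [-0.0056  0.6583  0.7527  0.7972]
 [ 0.      0.      0.      1.    ]] ['color', 'depth', 'K', 'T']
top [[473.8903   0.     256.3203]
 [  0.     473.8903 184.9685]
 [  0.       0.       1.    ]] [[ 0.0188  0.9944 -0.1036  0.4261]
 [-0.9998  0.0193  0.0043  0.1386]
 [ 0.0063  0.1035  0.9946  1.224 ]
 [ 0.      0.      0.      1.    ]] ['color', 'depth', 'K', 'T']
wrist [[280.9702   0.     258.3073]
 [  0.     280.9702 195.6314]
 [  0.       0.       1.    ]] [[ 0.2391 -0.9379 -0.2515  0.0987]
 [ 0.971   0.2305  0.0635  0.6708]
 [-0.0015 -0.2593  0.9658  0.3739]
 [ 0.      0.      0.      1.    ]] ['color', 'depth', 'K', 'T']
{'clock': 0.15, 'joints': array([-1.4371,  0.4777,  0.0223,  1.5562, -0.0115,  1.1093, -0.0831]), 'qvel': array([ 0.0008, -0.0021,  0.002 , -0.0048,  0.0032, -0.0011,  0.0001]), 'tau': array([  0.0028, -59.693 ,   1.6102, -28.1492,   0.0127,   0.0065,
        -0.    ]), 'tcp_pos': array([0.1615, 0.6549, 0.2305]), 'orientation': array([-0.3789, -3.1186,  0.0023]), 'contact_force': array([ 0.9877,  0.4565, -0.2158]), 'moment': array([-0.0262,  0.0445, -0.0252]), 'grip_width': 0.08521321845830243} [[-0.9709  0.2394 -0.0003]
 [ 0.2394  0.9709 -0.0014]
 [-0.0001 -0.0015 -1.    ]] 0.0187
```

View pics/scene0.png

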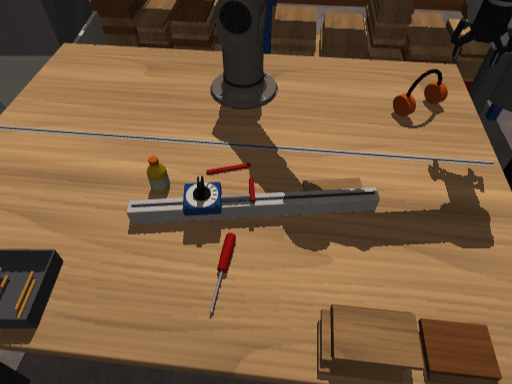

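View pics/top0.png

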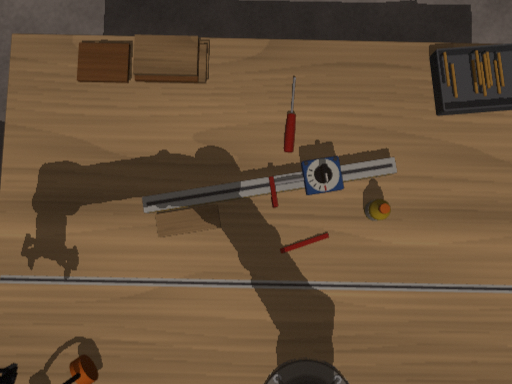

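View pics/wrist0.png

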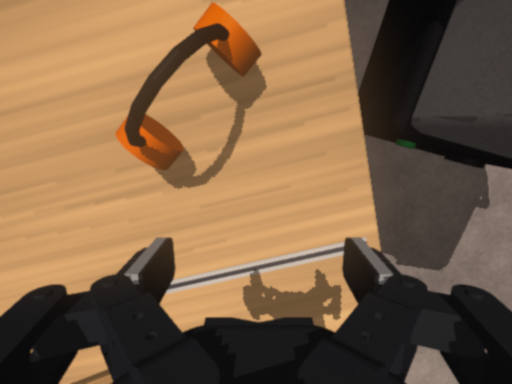

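Top view: the fence runs from (145,205) to (395,165). The blue head with its dial is at (322,176), the glue bottle at (380,210), the pencil at (305,243), the screwdriver at (291,130) and the stop arm at (274,190). The slat is in shadow near (187,220).

```bash
python3 - <<'E'
from h import *
np.set_printoptions(precision=4,suppress=True)
for t in('top0','scene0'):
    f=load(t);hsv=cv2.cvtColor(f['color'],cv2.COLOR_BGR2HSV)
    m=cv2.inRange(hsv,(100,120,40),(125,255,255))
    cs,_=cv2.findContours(m,cv2.RETR_EXTERNAL,cv2.CHAIN_APPROX_NONE)
    cs=[c for c in cs if cv2.contourArea(c)>200]
    for c in cs:
        M=c[:,0,:].mean(0); P=np.array([onz(f,u,v,0.08)[:2] for u,v in c[:,0,:]],np.float32)
        print(t,M,cv2.contourArea(c),cv2.minAreaRect(P*1000))
    # white dial ellipse
f=load('top0')
for n,(u,v,z) in dict(fr=(395,160,.05),fr2=(395,170,.05),fl=(145,199,.05),fl2=(145,210,.05),glue=(380,210,.1)).items(): print(n,onz(f,u,v,z))
for t,b in(('top0',(280,140,365,215)),('scene0',(170,160,260,225))):
    c=load(t)['color'][b[1]:b[3],b[0]:b[2]];cv2.imwrite(f'pics/{t}c.png',cv2.resize(c,None,fx=7,fy=7,interpolation=cv2.INTER_CUBIC))
E
```

```text
scene0 [201.9086 199.8743] 388.5 ((584.2432861328125, -23.05960464477539), (97.19171142578125, 90.03985595703125), 9.875636100769043)
scene0 [267.4727  26.9455] 211.0 ((-338.4805908203125, 54.26324462890625), (442.1804504394531, 23.693201065063477), 4.8946943283081055)
fr [ 0.6182 -0.2132  0.05  ]
fr2 [ 0.5929 -0.2129  0.05  ]
fl [0.5081 0.4089 0.05  ]
fl2 [0.4809 0.4077 0.05  ]
glue [ 0.4892 -0.1611  0.1   ]
```

```bash
sleep 1
```

```text
(no output)
```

View pics/top0c.png

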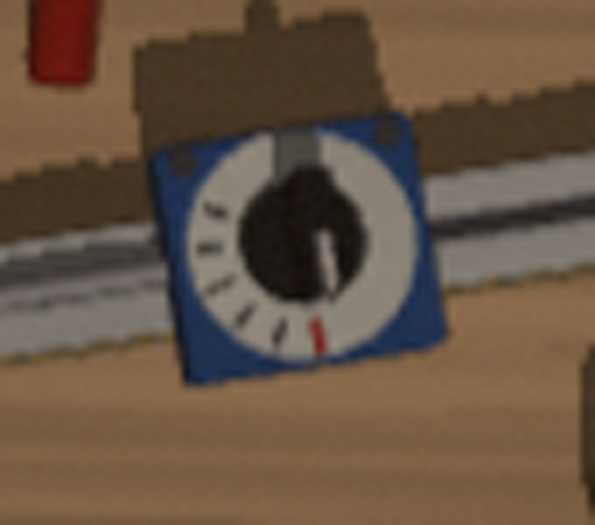

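View pics/scene0c.png

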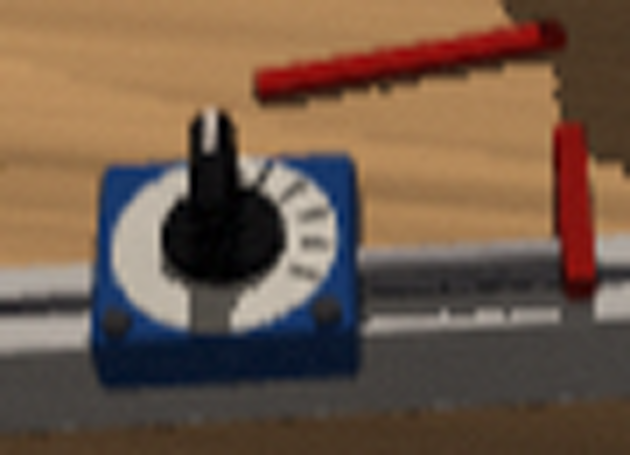

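```bash
python3 - <<'E'
from h import *
np.set_printoptions(precision=4,suppress=True)
f=load('top0')
C=[onz(f,280+(u+.5)/7-.5,140+(v+.5)/7-.5,.08)[:2] for u,v in((155,152),(405,113),(445,345),(187,382))]
C=np.array(C);print(C,C.mean(0),[np.linalg.norm(C[i]-C[i-1]) for i in range(4)])
y=C[0]+C[3]-C[1]-C[2];print('yaw',np.degrees(np.arctan2(-y[0],y[1])))
x=C[0]+C[1]-C[2]-C[3];print(np.degrees(np.arctan2(x[1],x[0])))
E
```

```text
[[ 0.6056  0.024 ]
 [ 0.6211 -0.0633]
 [ 0.5399 -0.0773]
 [ 0.5253  0.0122]] [ 0.573  -0.0261] [np.float64(0.08113641501940583), np.float64(0.08862128034849356), np.float64(0.08235818845693388), np.float64(0.09061366861294617)]
yaw 9.669096468190258
9.069543176398895
```

Request:
play_rows:
  increments:
    - [35,-35,0,0,0,0,0]
    - [-35,-35,0,0,0,0,0]
    - [-35,-35,0,0,0,0,0]
    - [-35,-35,0,0,0,0,0]
    - [-35,-35,0,0,0,0,0]

```text
clock: 0.65
tcp_pos: [0.214, 0.4616, 0.2276]
orientation: [-0.356, -3.118, 0.002]
contact_force: [0.9, 1.0, 0.6]
grip_width: 0.0855
```

Request:
play_rows:
  increments:
    - [-45,-20,0,0,0,0,0]
    - [-45,-20,0,0,0,0,0]
    - [-45,-20,0,0,0,0,0]
    - [-45,-30,0,0,0,0,0]
    - [-45,-30,0,0,0,0,0]

```text
clock: 1.15
tcp_pos: [0.4007, 0.2954, 0.2272]
orientation: [-0.35, -3.118, 0.001]
contact_force: [0.5, 0.7, -0.6]
grip_width: 0.0853
```

Request:
play_rows:
  increments:
    - [-25,-45,0,0,0,-0.08,0]
    - [-20,-45,0,0,0,-0.08,0]
    - [-20,-45,0,0,0,-0.08,0]
    - [-15,-45,0,0,0,-0.08,0]
    - [0,0,0,0,0,0,0]

```text
clock: 1.65
tcp_pos: [0.4652, 0.0992, 0.2274]
orientation: [0.156, -3.137, 0.002]
contact_force: [-1.5, -1.0, 0.1]
grip_width: 0.0851
```

```bash
python3 - <<'E'
from h import *
np.set_printoptions(precision=4,suppress=True)
f=snap('wrist','w1');o=r.get_obs();print(o['clock'],o['tcp_pos'],R.from_rotvec(o['orientation']).as_matrix(),o['joints'])
cv2.imwrite('pics/w1b.png',f['color'])
print(proj(f,[.573,-.026,.113]))
E
```

```text
1.7 [0.4644 0.1023 0.2273] [[-0.995  -0.0998 -0.0013]
 [-0.0998  0.995  -0.0001]
 [ 0.0013  0.     -1.    ]] [-0.6426  0.1492  0.3286  2.0387 -0.0588  0.9637  1.387 ]
(np.float64(127.60562722042303), np.float64(280.02386535618297))
```

View pics/w1.png

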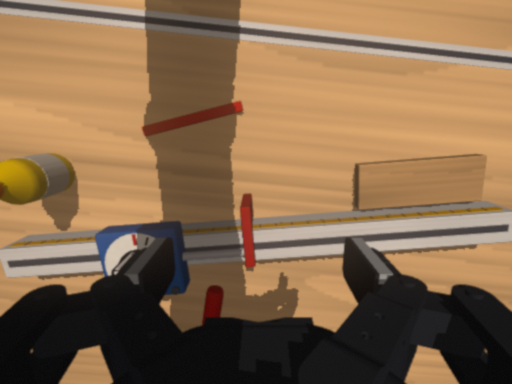

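The wrist view shows the head at (145,255) with the knob partly behind the left finger, the stop arm at (248,230) and the slat at (420,180). Next I'll move above the knob.

Request:
play_rows:
  increments:
    - [-24,-35,0,0,0,-0.015,0]
    - [-24,-35,0,0,0,-0.015,0]
    - [-24,-35,0,0,0,-0.015,0]
    - [-20,-30,0,0,0,-0.02,0]
    - [0,0,0,0,0,0,0]

```text
clock: 2.2
tcp_pos: [0.5751, -0.016, 0.2258]
orientation: [0.276, -3.127, -0.005]
contact_force: [-0.4, -0.1, -0.5]
grip_width: 0.0856
```

```bash
python3 - <<'E'
from h import *
np.set_printoptions(precision=4,suppress=True)
f=snap('wrist','w2');o=r.get_obs();print(o['clock'],o['tcp_pos'],R.from_rotvec(o['orientation']).as_matrix(),o['joints'])
print(proj(f,[.573,-.026,.113]))
c=f['color'][190:340,165:365];cv2.imwrite('pics/w2c.png',cv2.resize(c,None,fx=4,fy=4,interpolation=cv2.INTER_CUBIC))
E
```

```text
2.25 [ 0.5738 -0.0136  0.2255] [[-0.9842 -0.1769 -0.0044]
 [-0.1769  0.9842  0.0044]
 [ 0.0035  0.0051 -1.    ]] [-0.3983  0.3324  0.3981  1.8271 -0.1546  1.0162  1.8112]
(np.float64(247.79193405390063), np.float64(187.73436550524755))
```

View pics/w2c.png

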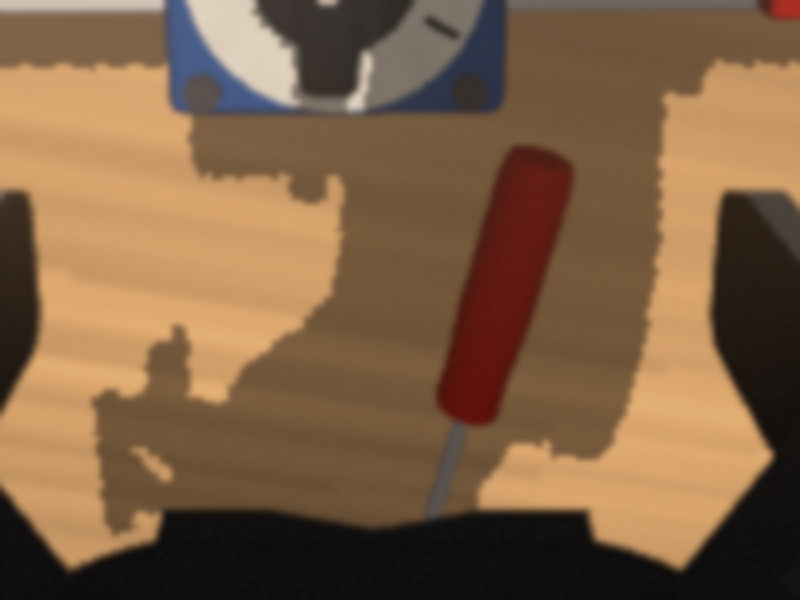

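View pics/w2.png

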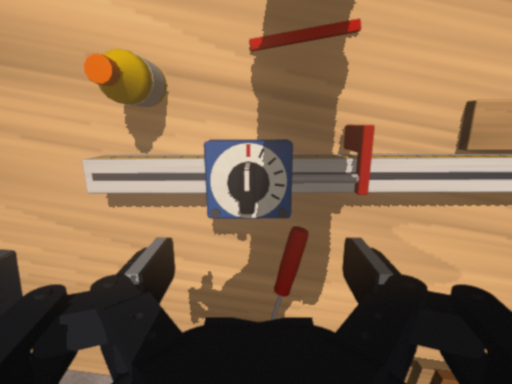

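The wrist view now shows the head at (249,178), with the knob's pointer at (248,170) on the red home mark (248,150). I'll measure the head and knob from this view.

```bash
cat > meas.py <<'E'
from h import *
np.set_printoptions(precision=4,suppress=True)
def head(f):
    hsv=cv2.cvtColor(f['color'],cv2.COLOR_BGR2HSV)
    m=cv2.inRange(hsv,(100,110,60),(125,255,255))
    m[:, :150]=0; m[:,360:]=0
    cs,_=cv2.findContours(m,cv2.RETR_EXTERNAL,cv2.CHAIN_APPROX_NONE)
    P=np.vstack(cs)[:,0]
    Q=np.array([onz(f,u,v,.08)[:2]*1000 for u,v in P],np.float32)
    return P,cv2.minAreaRect(Q)
def red(f):
    hsv=cv2.cvtColor(f['color'],cv2.COLOR_BGR2HSV)
    return hsv
E
python3 - <<'E'
from meas import *
f=load('w2');P,rc=head(f);print(P.min(0),P.max(0),rc)
c=f['color'][130:230,195:305];cv2.imwrite('pics/w2d.png',cv2.resize(c,None,fx=6,fy=6,interpolation=cv2.INTER_CUBIC))
# knob top depth
d=f['depth'];ys,xs=np.mgrid[130:230,195:305]
pts=[]
for v in range(150,225):
    for u in range(215,285):
        z=d[v,u]
        if z>0:
            o,dd=ray(f,u,v);p=o+dd*z
            if p[2]>.112: pts.append(p)
pts=np.array(pts,np.float32);print(len(pts),pts.mean(0) if len(pts) else'',cv2.minAreaRect(pts[:,:2]*1000), pts[:,2].max())
E
```

```text
[208 142] [263 216] ((570.41259765625, -50.83517074584961), (46.157066345214844, 90.19410705566406), 77.0066909790039)
726 [ 0.5714 -0.0267  0.1272] ((572.7870483398438, -26.78769302368164), (41.862586975097656, 13.474145889282227), 9.937708854675293) 0.12997524
```

View pics/w2d.png

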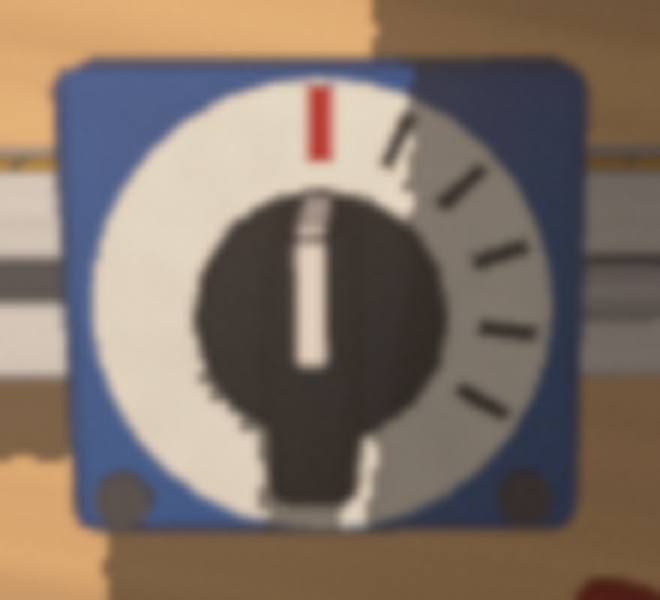

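Request:
play_rows:
  increments:
    - [3,-13,20,0,0,0,0]
    - [0,0,30,0,0,0,0]
    - [0,0,20,0,0,0,0]
    - [0,0,0,0,0,0,0]

```text
clock: 2.65
tcp_pos: [0.5711, -0.0172, 0.1531]
orientation: [0.289, -3.123, -0.015]
contact_force: [-1.4, -0.3, -0.1]
grip_width: 0.0857
```

```bash
cat > st.py <<'E'
from h import *
np.set_printoptions(precision=4,suppress=True)
o=r.get_obs();M=R.from_rotvec(o['orientation']).as_matrix();print(o['clock'],o['tcp_pos'],M,o['joints'],o['contact_force'],o['moment'],o['grip_width'])
print('d tool mm',1000*M.T@(np.array([.5728,-.0268,.095])-o['tcp_pos']),'yaw',np.degrees(np.arctan2(M[1,0],M[0,0])))
E
python3 st.py
```

```text
2.65 [ 0.5711 -0.0172  0.1531] [[-0.983  -0.1837 -0.0058]
 [-0.1837  0.9829  0.0091]
 [ 0.0041  0.0101 -0.9999]] [-0.3628  0.4159  0.3709  1.8975 -0.205   0.8698  1.8686] [-1.4018 -0.2638 -0.0616] [ 0.0529  0.0079 -0.0342] 0.08570031379483868
d tool mm [ -0.1013 -10.3197  57.9516] yaw -169.41416113417526
```

Request:
play_rows:
  increments:
    - [0,-6,0,0.01,-0.004,0.012,0]
    - [0,-4,0,0,0,0,0]
    - [0,0,0,0,0,0,0]

```text
clock: 2.95
tcp_pos: [0.5732, -0.0239, 0.155]
orientation: [-0.276, 3.128, 0.001]
contact_force: [0.1, -0.3, -0.7]
grip_width: 0.0854
```

```bash
python3 st.py
```

```text
2.95 [ 0.5732 -0.0239  0.155 ] [[-0.9846 -0.1748  0.0016]
 [-0.1748  0.9846  0.001 ]
 [-0.0017  0.0007 -1.    ]] [-0.3628  0.414   0.3797  1.8969 -0.1984  0.8655  1.8635] [ 0.1023 -0.3019 -0.6759] [-0.0319  0.0082 -0.0658] 0.08540882881981476
d tool mm [ 1.0231 -2.7927 59.9629] yaw -169.93047001209428
```

Request:
play_rows:
  increments:
    - [1,-3,20,0,0,0,0]
    - [0,-1,25,0,0,0,0]
    - [0,0,10,0,0,0,0]
    - [0,0,0,0,0,0,0]

```text
clock: 3.35
tcp_pos: [0.5769, -0.0274, 0.1034]
orientation: [-0.275, 3.119, 0.003]
contact_force: [-0.2, 0.7, -0.1]
grip_width: 0.0852
```

```bash
python3 st.py; python3 -c "
from h import *
snap('wrist','w3')"
```

```text
3.35 [ 0.5769 -0.0274  0.1034] [[-0.9846 -0.1748  0.0108]
 [-0.1747  0.9846  0.0027]
 [-0.0111  0.0008 -0.9999]] [-0.3294  0.4862  0.3506  1.9293 -0.2401  0.755   1.9043] [-0.1815  0.6805 -0.0912] [-0.0072  0.0374 -0.0254] 0.08519723804354505
d tool mm [4.023  1.3071 8.3316] yaw -169.93545254005585
```

View pics/w3.png

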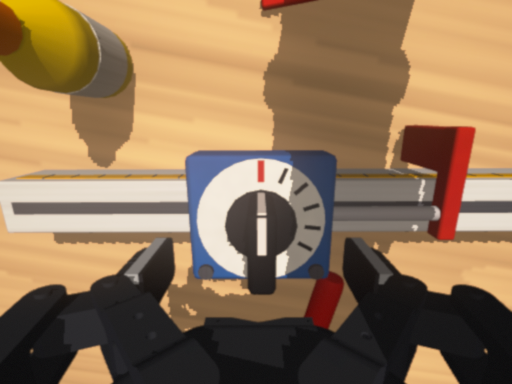

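The knob's bar runs from (262,195) to (262,290), midway between the pads, and still points at the red mark. I'll recheck its position from depth and then close.

```bash
cat > kn.py <<'E'
from h import *
np.set_printoptions(precision=4,suppress=True)
def knob(f):
    d=f['depth'];v,u=np.mgrid[0:384,0:512];K=f['K']
    P=np.stack([(u-K[0,2])/K[0,0]*d,-(v-K[1,2])/K[1,1]*d,-d],-1).reshape(-1,3)@f['T'][:3,:3].T+f['T'][:3,3]
    P=P[(d.ravel()>0)&(P[:,2]>.118)&(P[:,2]<.135)&(np.hypot(P[:,0]-.573,P[:,1]+.027)<.03)]
    return len(P),cv2.minAreaRect(P[:,:2].astype(np.float32)*1000)
if __name__=='__main__':
    import sys;print(knob(load(sys.argv[1])))
E
python3 kn.py w3
```

```text
(2476, ((572.8128051757812, -26.529678344726562), (42.39266586303711, 14.049886703491211), 9.906862258911133))
```

Request:
play_rows:
  increments:
    - [4,1,5,0,0.011,0,0]
    - [0,0,2,0,0,0,0]
    - [0,0,0,0,0,0,0]

```text
clock: 3.7
tcp_pos: [0.5745, -0.0269, 0.099]
orientation: [-0.275, 3.126, 0.001]
contact_force: [-0.3, -1.2, 0.3]
grip_width: 0.0853
```

```bash
python3 st.py
```

```text
3.7 [ 0.5745 -0.0269  0.099 ] [[-0.9846 -0.1748  0.0037]
 [-0.1748  0.9846  0.0012]
 [-0.0039  0.0006 -1.    ]] [-0.3302  0.4925  0.3497  1.932  -0.2408  0.7534  1.9037] [-0.2892 -1.2303  0.311 ] [ 0.0084  0.0734 -0.0006] 0.08529882843956146
d tool mm [1.7048 0.4215 4.0284] yaw -169.9352394137828
```

Request:
play_rows:
  force: 20
  increments:
    - [2,0,3,0,0,0,60]
    - [0,0,0,0,0,0,120]
    - [0,0,0,0,0,0,170]
    - [0,0,0,0,0,0,200]
    - [0,0,0,0,0,0,205]

```text
clock: 4.2
tcp_pos: [0.573, -0.0272, 0.0967]
orientation: [-0.275, 3.124, 0.002]
contact_force: [-0.2, 0.0, 0.2]
grip_width: 0.017
```

```bash
python3 st.py
```

```text
4.2 [ 0.573  -0.0272  0.0967] [[-0.9846 -0.1749  0.0053]
 [-0.1748  0.9846  0.0014]
 [-0.0055  0.0005 -1.    ]] [-0.3289  0.493   0.3481  1.9381 -0.2424  0.7452  1.9059] [-0.1854  0.0059  0.2369] [ 0.0117 -0.0193 -0.0022] 0.017006949994228335
d tool mm [0.1289 0.4666 1.7484] yaw -169.930107291342
```

Centred. Now I'll close gently.

Request:
play_rows:
  force: 20
  increments:
    - [0,0,0,0,0,0,212]
    - [0,0,0,0,0,0,220]
    - [0,0,0,0,0,0,230]
    - [0,0,0,0,0,0,230]

```text
clock: 4.6
tcp_pos: [0.5729, -0.0268, 0.0968]
orientation: [-0.276, 3.124, 0.002]
contact_force: [0.4, 0.1, 0.8]
grip_width: 0.0136
```

```bash
python3 st.py
```

```text
4.6 [ 0.5729 -0.0268  0.0968] [[-0.9845 -0.1753  0.0051]
 [-0.1753  0.9845  0.0019]
 [-0.0053  0.001  -1.    ]] [-0.3292  0.4927  0.3477  1.9381 -0.2426  0.7457  1.9059] [0.3856 0.0723 0.7749] [0.0575 0.0804 0.0328] 0.013561037074441437
d tool mm [ 0.1161 -0.0083  1.8486] yaw -169.90372887301788
```

Request:
play_rows:
  increments:
    - [0,0,0,0,0,0.08,230]
    - [0,0,0,0,0,0.08,230]
    - [0,0,0,0,0,0.08,230]

```text
clock: 4.9
tcp_pos: [0.5729, -0.0267, 0.0968]
orientation: [0.111, 3.135, 0.004]
contact_force: [-0.5, 0.6, 0.3]
grip_width: 0.014
```

```bash
python3 st.py
```

```text
4.9 [ 0.5729 -0.0267  0.0968] [[-0.9975  0.0705  0.0051]
 [ 0.0705  0.9975  0.0023]
 [-0.0049  0.0026 -1.    ]] [-0.377   0.502   0.4116  1.9413 -0.2895  0.7502  1.7023] [-0.4663  0.5691  0.3039] [ 0.035   0.0732 -0.0113] 0.014005832759221038
d tool mm [ 0.1068 -0.1175  1.8475] yaw 175.95725358154485
```

Request:
play_rows:
  increments:
    - [0,0,0,0,0,0.08,230]
    - [0,0,0,0,0,0.08,230]
    - [0,0,0,0,0,0.01,230]
    - [0,0,0,0,0,0,230]

```text
clock: 5.3
tcp_pos: [0.5729, -0.0266, 0.0968]
orientation: [0.386, 3.113, 0.004]
contact_force: [-0.4, -0.1, 1.0]
grip_width: 0.0137
```

```bash
python3 st.py; python3 - <<'E'
from h import *
snap('wrist','w4')
E
python3 kn.py w4
```

```text
5.3 [ 0.5729 -0.0266  0.0968] [[-0.9697  0.2443  0.0049]
 [ 0.2443  0.9697  0.0018]
 [-0.0043  0.0029 -1.    ]] [-0.412   0.5101  0.4584  1.9435 -0.3236  0.7546  1.5572] [-0.3782 -0.0997  0.9602] [-0.056   0.1365 -0.0106] 0.013728098968510724
d tool mm [ 0.0687 -0.2094  1.8316] yaw 165.86117641536507
(3690, ((572.6629638671875, -25.35030174255371), (37.47115707397461, 37.2421875), 27.5157470703125))
```

View pics/w4.png

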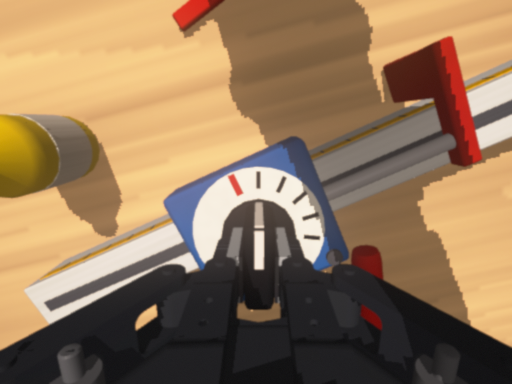

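The pointer (258,215) now lines up with the first black mark (258,180), and the knob has turned with the jaws. On to the second stop.

Request:
play_rows:
  increments:
    - [0,0,0,0,0,0.08,230]
    - [0,0,0,0,0,0.08,230]
    - [0,0,0,0,0,0.08,230]
    - [0,0,0,0,0,0.08,230]
    - [0,0,0,0,0,0.08,230]

```text
clock: 5.85
tcp_pos: [0.5729, -0.0265, 0.0968]
orientation: [1.005, 2.972, 0.007]
contact_force: [0.7, 0.6, 0.8]
grip_width: 0.0133
```

Request:
play_rows:
  increments:
    - [0,0,0,0,0,0.01,230]
    - [0,0,0,0,0,0,230]

```text
clock: 6.05
tcp_pos: [0.5729, -0.0265, 0.0968]
orientation: [1.016, 2.969, 0.006]
contact_force: [-0.6, 0.8, 0.4]
grip_width: 0.0139
```

```bash
python3 st.py; python3 - <<'E'
from h import *
snap('wrist','w5')
E
```

```text
6.05 [ 0.5729 -0.0265  0.0968] [[-0.7902  0.6128  0.005 ]
 [ 0.6128  0.7902  0.0026]
 [-0.0023  0.0051 -1.    ]] [-0.4899  0.5331  0.5665  1.9484 -0.4073  0.7686  1.2218] [-0.592   0.7914  0.3698] [-0.128   0.1608 -0.0721] 0.013879475459881083
d tool mm [-0.0436 -0.2929  1.8396] yaw 142.20884028498094
```

View pics/w5.png

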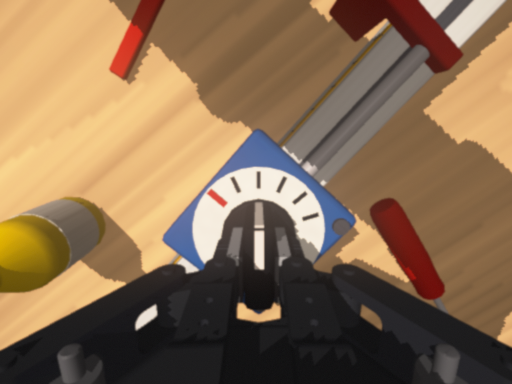

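The pointer is on the second black mark (258,180). The third stop is another 24.1° (0.42 rad), at yaw about 118.1°.

Request:
play_rows:
  increments:
    - [0,0,0,0,0,0.08,230]
    - [0,0,0,0,0,0.08,230]
    - [0,0,0,0,0,0.08,230]
    - [0,0,0,0,0,0.08,230]
    - [0,0,0,0,0,0.07,230]

```text
clock: 6.6
tcp_pos: [0.573, -0.0265, 0.0969]
orientation: [1.577, 2.714, 0.009]
contact_force: [0.3, 0.3, 1.1]
grip_width: 0.0136
```

Request:
play_rows:
  increments:
    - [0,0,0,0,0,0.01,230]
    - [0,0,0,0,0,0,230]

```text
clock: 6.8
tcp_pos: [0.573, -0.0265, 0.0969]
orientation: [1.586, 2.709, 0.009]
contact_force: [0.2, 0.3, 1.1]
grip_width: 0.0136
```

```bash
python3 st.py; python3 - <<'E'
from h import *
snap('wrist','w6')
E
```

```text
6.8 [ 0.573  -0.0265  0.0969] [[-0.4893  0.8721  0.0051]
 [ 0.8721  0.4893  0.0038]
 [ 0.0008  0.0063 -1.    ]] [-0.5624  0.5623  0.6715  1.9527 -0.4925  0.7884  0.9006] [0.2205 0.3452 1.1034] [-0.0938  0.1509 -0.0178] 0.013565305348842769
d tool mm [-0.1905 -0.3482  1.8548] yaw 119.29285664656501
```

View pics/w6.png

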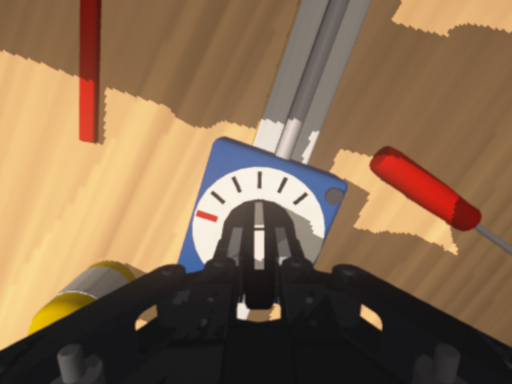

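The pointer is on the third black mark (259,180) after about 70.8° of turn. I'll trim by 1° and let it settle.

Request:
play_rows:
  increments:
    - [0,0,0,0,0,0.02,230]
    - [0,0,0,0,0,0,230]
    - [0,0,0,0,0,0,230]
    - [0,0,0,0,0,0,230]

```text
clock: 7.25
tcp_pos: [0.573, -0.0265, 0.0968]
orientation: [1.611, 2.694, 0.01]
contact_force: [-0.7, 1.0, 0.8]
grip_width: 0.0136
```

```bash
python3 st.py; python3 - <<'E'
from h import *
f=snap('wrist','w7');g=snap('top','top1');snap('scene','scene1')
print(r.get_obs()['qvel'],r.get_obs()['grip_width'])
a=f['color'][130:330,150:370];b=g['color'][100:260,140:420]
a=cv2.resize(a,(440,400));b=cv2.resize(b,(350,200));b=cv2.copyMakeBorder(b,0,200,0,0,cv2.BORDER_CONSTANT)
cv2.imwrite('pics/fin.png',np.hstack([a,b]))
E
```

```text
7.25 [ 0.573  -0.0265  0.0968] [[-0.4734  0.8809  0.0052]
 [ 0.8809  0.4733  0.0042]
 [ 0.0013  0.0066 -1.    ]] [-0.5651  0.5636  0.6758  1.953  -0.4968  0.7894  0.8866] [-0.7195  0.9782  0.8266] [-0.1551  0.1775 -0.0583] 0.013610845165142433
d tool mm [-0.1721 -0.3376  1.8423] yaw 118.25262404590433
[-0.00169069  0.0002715  -0.00101891  0.00013788 -0.00232153 -0.00227117
  0.00053814] 0.013561180060859266
```

View pics/fin.png

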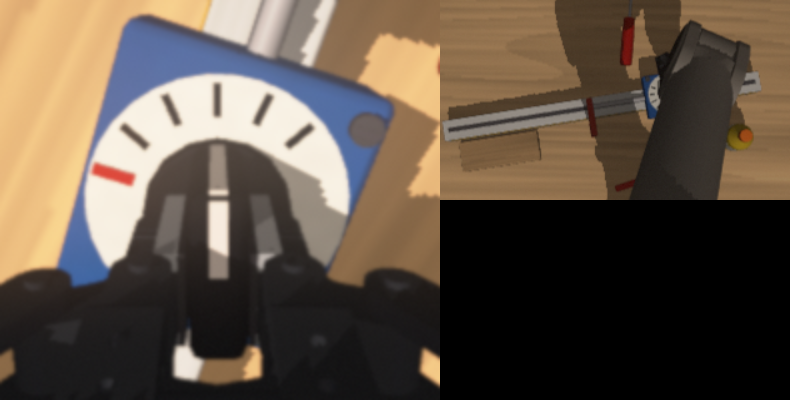

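The pointer is exactly on the third black mark (217,100 in the crop), and the top view shows the slat, driver, pencil and bottle where they were. Handing in.

```bash
python3 -c "
from h import *
print(r.hand_in())"
```

```text
the job is handed in; nothing more can be done
None
```

The knob is at the third stop and still held there, and I have handed the job in; no verdict was reported.

**What I did:** I gripped the knob at its home mark with the lightest grip, 20 N. I turned it clockwise one stop at a time and checked the pointer against the dial marks after each click.

**Last checks:**
- **Angle:** The jaws had turned about 71.8° (1.254 rad; the third stop is 1.257 rad). The wrist camera shows the pointer on the third black mark.
- **Grip:** The fingers are 13.6 mm apart on the 14 mm bar, and the arm's joints are still. The finger force itself can't be read directly. The force reading at the wrist stayed around 1 N.
- **Bystanders:** In the top view the slat, screwdriver, bottle and the visible end of the pencil look unmoved. I judged this by eye, and the arm hides part of the pencil.
- **Time:** The clock stood at about 7.4 s of the 38 s allowed.

**Slip:** The first row of the approach went the wrong way along the tool's x axis by a sign error. It was in free air and touched nothing. No checks failed or disagreed.

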